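# Load the vial rack and lock the over-centre clamp

## Task

Push the white vial rack along its track until it is fully home against the end stop, then push the clamp lever over past its dead point so that it snaps into lock with its foot behind the rack, and take the hand away. Only push: do not lift or tip the rack, and leave the bottle, the beaker and the jar standing where they are.

Things in the scene. Friction and masses are not known exactly. Their poses are not given: they have to be found in the camera images.
- track: Fixed grey metal track. Origin: on the bench under its centre line; x along the track to the end stop (the push direction), y to the clamp's side, z up. Deck x -160 to +180 mm, 92 wide, top 8 mm above the bench; rails at y +-33.5 to +-40.5, 22 mm high. On the +y side a clamp plate (x -56 to +34, y to 106 mm) with steel cheeks up to 54 mm high. The -x end is open. Place and yaw vary.
- track_stop (a point): Middle of the end stop's face, which the rack must touch: x = +150, y = 0, z = 28 mm in the track's frame. Grey block, 90 mm wide, top 48 mm above the bench.
- rack: Loose white plastic vial rack on the deck between the rails (1.5 mm play each side), 150 mm long (x), 64 wide, ten capped vials fixed in it, tops 74 mm above the bench, 0.2 to 0.36 kg. Origin: centre of its underside, 8 mm above the bench; x as the track's. Home: origin at x = +75 mm in the track's frame; it starts 30 to 75 mm short of that. Sliding it takes about 2 to 8 N.
- rack_push (a point): Middle of the rack's flat near end plate, the face to push, 75 mm to -x of the rack's origin and 38 mm above the bench. The plate is 64 mm wide and reaches 68 mm above the bench.
- clamp (a joint): Lever hinge (rad), axis along the track's x. 0 (start) = open: handle leans 20 deg away from the track (+y). Grows as the handle is pushed over towards the track (-y). 1.396 = locked: handle leans 60 deg over the track. Dead point about 0.61: before it a spring throws the lever back open, past it the spring snaps it into lock and holds it. Push at the knob: about 5 N at first, falling to 0 at the dead point.
- clamp_knob (a point): Centre of the black ball knob, 26 mm in diameter, on the end of the steel handle rod (10 mm thick), 90 mm from the pivot. Open: 31 mm to +y of the pivot, 125 mm above the bench. Highest on its way: 130 mm. Locked: 78 mm to -y of the pivot, 85 mm above the bench. Moves with the lever.
- clamp_pivot (a point): The lever's pivot, fixed at x = -11, y = +75, z = +40 mm in the track's frame.
- clamp_foot (a point): Rubber tip of the lever's steel foot, 55 mm from the pivot, 15 mm wide in x. Open: the foot stands up from the pivot, leaning 10 deg to -y. Locked: it lies level across the track, 33 to 47 mm above the bench, about 4 mm behind the end plate of a rack that is home; a rack not home is in its way and the lever cannot lock.
- reagent: Bystander: loose amber glass bottle with a cap, 60 mm in diameter, 125 mm high. Origin: centre of its underside. The three bystanders stand on the bench, two on the track's -y side and one on its +y side beyond the clamp, in any order.
- beaker: Bystander: loose empty glass beaker, 64 mm in diameter, 85 mm high. Origin: centre of its underside.
- jar: Bystander: loose white plastic jar, 44 mm in diameter, 65 mm high. Origin: centre of its underside.
Things that resemble listed ones, but are neither listed nor needed, are in the scene too. Of the things that look like the rack, the smallest one is meant.

How it is judged:
By the outcome, as a careful person would: the job done as asked, in the order asked, and still so for the second after the job is handed in, with the robot touching nothing.
It also fails if it takes over 48 s, if anything falls off the work surface, if the arm or the gripper's body presses on something with over 40 N, if the wrist force passes 120 N, or if a joint passes its speed limit or range.

## Robot

A 6-joint arm with a two-finger parallel gripper is mounted at the origin on the work surface. World frame = base frame: x ahead of the robot, y to its left, z up, the work surface at z = 0. Lengths are in mm, angles in rad, forces in N, time in s.
With the tool pointing down it reaches from about 300 to 850 mm from the base axis. Payload 4.2 kg.
Tool frame: the origin (TCP) lies at the very end of the fingers, on their centre line; the grasp point (between the pads) lies 19 mm behind it; z points along the fingers, x is the direction in which the jaws open and shut, and the axes are right-handed (so a half turn about z gives the same grasp; the last joint's range is limited). The gripper opens to 91 mm and grips with 3 to 60 N. Pads are 32 mm wide; open, the fingers measure 118 mm over their backs; the gripper's body (76 mm by 178 mm) begins 60 mm behind the grasp point.
Start: joints at [1.186, 0.32, 1.565, -0, 1.257, -0.02], TCP at [205.142, 537.178, 213.976] pointing down, gripper open.
Joint ranges: [-3.11, 3.11], [-0.84, 2.01], [0.21, 2.61], [-1.34, 4.49], [0.05, 2.63], [-2.56, 2.56]. Speed limits (rad/s): [2.57, 2.57, 3.14, 3.14, 3.14, 3.14].

## Interface

Orientations are given as a unit quaternion [x, y, z, w].
In Python, from cell import arm gives the robot as it stands. The module is installed in compiled form; this text tells all that it offers.
- The arm moves only by the tool play_rows, never from a script. Its argument "increments" is a list of rows, each a list of 7 numbers: the shift along the world's x, y, z in mm, then the turn, a rotation vector about the world's x, y, z in degrees, then the opening, from -1 (shut) to 1 (fully open). In form: [[tx, ty, tz, ax, ay, az, gripper], ...]. A call has 1 to 5 rows; each row shifts and turns the commanded pose from where the row before left it; what a row does not reach is not made up. A row lasts 1/10 s, in which the tool goes at most 50 mm and 8.59 degrees, less where a joint would pass 70% of its speed; a pose out of reach is approached as far as the arm can. A call with a gripper value outside its range is refused whole. The fingers move at their own pace and stop on an object; "newtons" is the grip in N (left out, the last holds). Time passes only in rows, so rows that do not move let the fingers close. It gives the time, the measured TCP pose, the force and the opening at its end, in the units of the state.
- arm.state(): the state, without advancing time (a new reading comes with each control period).
- arm.snapshot(name): name is "scene" or "top" or "wrist"; returns a dict with "frame" (420x560x3 uint8, red, green, blue), "mtx" (3x3 intrinsics, pixels), "D" ([k1, k2, p1, p2, k3] as OpenCV has them; the pictures are not rectified), "rvec" (rotation vector, rad) and "tvec" (3), from world to camera coordinates, as OpenCV has them. Camera axes: x right, y down, z forward; pixel columns grow to the right and rows downward; lengths in mm; the calibration is good to about 2 mm. A picture is of the moment at which its call begins. There is no depth.
- arm.sign_off(): hands the job in, once; it reports no verdict.
Trained networks look in a picture, given as the dict that the camera call returned (one of the last four; its "shot" number tells which), for a name from the list of things; names that differ only in an ending like _2 or _b are one class to them, and where a whole thing is asked for, a point or a joint stands for the part that bears it (a point fixed in the world has none). Each returns a list of dicts, best first, with "conf" (0 to 1); they miss things now and then, are a little off and sometimes report something else, mostly with a low value. They report only what shows in the picture. A call takes as long as a camera call. They do not tell look-alikes from the thing itself.
- arm.regions_of(picture, thing): "region" (420x560 bool, what is visible of it).
- arm.place_of(picture, thing): "position" ([x, y, z] in mm, in the coordinates of the camera as it stood for that picture, good to about 4 mm: a listed point, or the origin of a listed thing).
The state is a dict: "time_s": time; "q": joint angles; "dq": joint speeds; "joint_efforts": joint torques, N m; "eef_pos": TCP position; "tool_rot": TCP orientation; "contact_force": force on the tool from outside, world axes, zero at the start; "moment": the same for the moment, N m; "opening": opening from 0.0 (shut) to 1.0 (fully open).
Only numpy, scipy, OpenCV 4.12 (cv2) and the standard library are available. Lean on these libraries where they do the work, as an engineer would, in place of code of your own. Each camera call takes 0.05 s, during which the arm holds its last target. There are 200 camera calls.

## Working session

There is one attempt and no reset: what is moved stays moved. The work goes in short steps, Python scripts to look and compute and a tool call to move; the robot and the scene stay as the last step left them, time stands still between calls to the robot, and variables do not carry over. Pictures are saved under pics/ and viewed, about 8 in all and at most 12, crops included, and the job is handed in when it is done.

Besides the shell and the picture viewer there is one more tool, called after "Emit:" as name(argument=value, ...), one argument or row to a line, values as JSON. play_rows: Moves the arm, as the interface text tells. Its arguments: {"type":"object","properties":{"increments":{"type":"array","items":{"type":"array","items":{"type":"number"}}},"newtons":{"type":"number"}},"required":["increments"]}

```bash
mkdir -p pics
cat > h.py <<'E'
import numpy as np, cv2
from cell import arm
def w(p,c):
    R=cv2.Rodrigues(np.array(p['rvec'],float))[0]; return R.T@(np.array(c,float).ravel()-np.array(p['tvec'],float).ravel())
def proj(p,X):
    return cv2.projectPoints(np.array(X,float).reshape(-1,1,3),np.array(p['rvec'],float),np.array(p['tvec'],float),p['mtx'],np.array(p['D'],float))[0].reshape(-1,2)
def back(p,uv,z):
    n=cv2.undistortPoints(np.array(uv,float).reshape(-1,1,2),p['mtx'],np.array(p['D'],float)).reshape(-1,2)
    R=cv2.Rodrigues(np.array(p['rvec'],float))[0]; C=-R.T@np.array(p['tvec'],float).ravel()
    d=np.c_[n,np.ones(len(n))]@R
    return C+d*((z-C[2])/d[:,2])[:,None]
def save(f,n): cv2.imwrite('pics/'+n,f[:,:,::-1])
E
python3 - <<'E'
from h import *
np.set_printoptions(precision=1,suppress=True)
ims=[]
for c in ['scene','top']:
    p=arm.snapshot(c); save(cv2.resize(p['frame'],(800,600)),c+'1.png')
    for t in ['rack','rack_push','track','track_stop','clamp_knob','clamp_pivot','clamp_foot','reagent','beaker','jar']:
        try:
            for r in arm.place_of(p,t)[:4]:
                X=w(p,r['position']); print(c,t,round(r['conf'],2),X,proj(p,X)[0])
        except Exception as e: print(c,t,e)
s=arm.state(); print(s['time_s'],s['tool_rot'],s['contact_force'])
E
```

```text
scene rack 0.92 [489.6 148.2   3.4] [383.3 234.5]
scene rack 0.88 [796.7 237.    4.1] [421.9 349.4]
scene rack 0.66 [ 638.3 -114.1    3.1] [247.1 252.7]
scene rack_push 0.78 [705.4 200.9  45.3] [406.1 287.7]
scene rack_push 0.76 [562.3 -97.   40.8] [266.6 219.6]
scene rack_push 0.6 [419.9 219.   41. ] [419.7 209.1]
scene rack_push 0.27 [ 639.6 -110.3    5.1] [248.6 252.5]
scene track 0.71 [ 619.4 -111.4    2.1] [251.6 248.1]
scene track_stop 0.77 [ 771.2 -142.6   30. ] [204.9 280.3]
scene clamp_knob 0.9 [631.9  -4.4 124.4] [301.1 208.3]
scene clamp_foot 0.59 [620.7 -44.1  94.1] [282.3 215.9]
scene reagent 0.95 [811.   34.3   2.3] [294.3 329.6]
scene beaker 0.9 [ 669.2 -290.     1.1] [164.6 246.8]
scene beaker 0.21 [624.7 -38.6  39. ] [284.3 240.9]
scene jar 0.95 [ 544.5 -253.2    1.3] [205.9 219.5]
scene jar 0.45 [ 621.5 -111.8    0.3] [251.1 249.3]
top rack 0.75 [795.8 237.3   2.5] [161.9 147.3]
top rack 0.74 [ 637.3 -116.1   11.7] [315.6 218.2]
top rack_push 0.67 [699.6 205.7  40.4] [170.5 186.7]
top rack_push 0.6 [411.6 216.6  45.9] [160.1 319.8]
top rack_push 0.56 [ 560.1 -105.3   39. ] [311.3 252.7]
top track 0.84 [ 624.2 -108.3    1.6] [311.7 224.3]
top track 0.63 [ 560.8 -103.6   33.7] [310.4 252.4]
top track 0.58 [623.1 -39.   39.3] [281.1 223.2]
top track_stop 0.84 [ 769.  -137.8   27.1] [326.3 158.9]
top clamp_knob 0.66 [626.1 -10.1 123.7] [267.3 218.8]
top clamp_pivot 0.74 [621.2 -38.3  39.4] [280.8 224.1]
top clamp_foot 0.49 [621.5 -43.4  95.6] [283.6 222.3]
top reagent 0.74 [812.1  35.3  -0.3] [249.8 141.7]
top beaker 0.96 [ 669.9 -293.7    1.9] [394.  205.4]
top jar 0.64 [ 546.3 -258.5   -5. ] [377.9 260. ]
1.1 [ 0.8  0.6  0.  -0. ] [-0.5  0.  -1. ]
```

View pics/scene1.png

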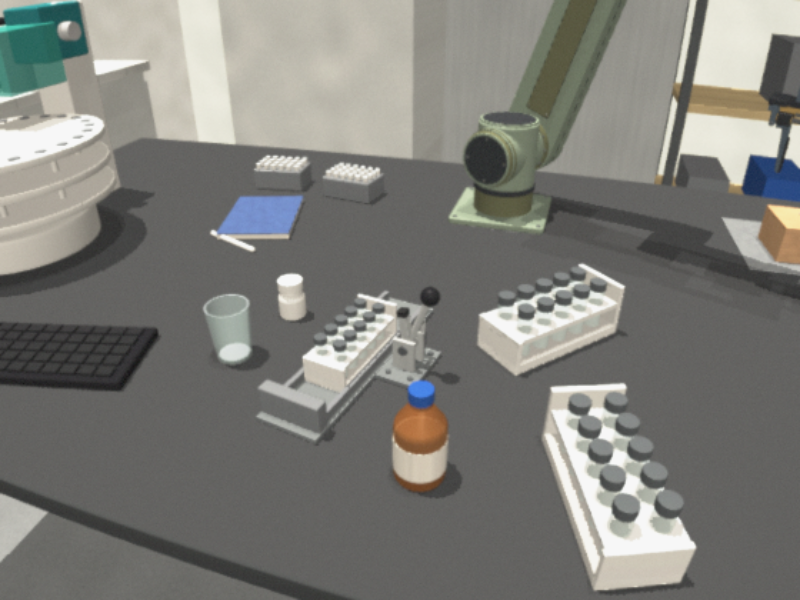

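View pics/top1.png

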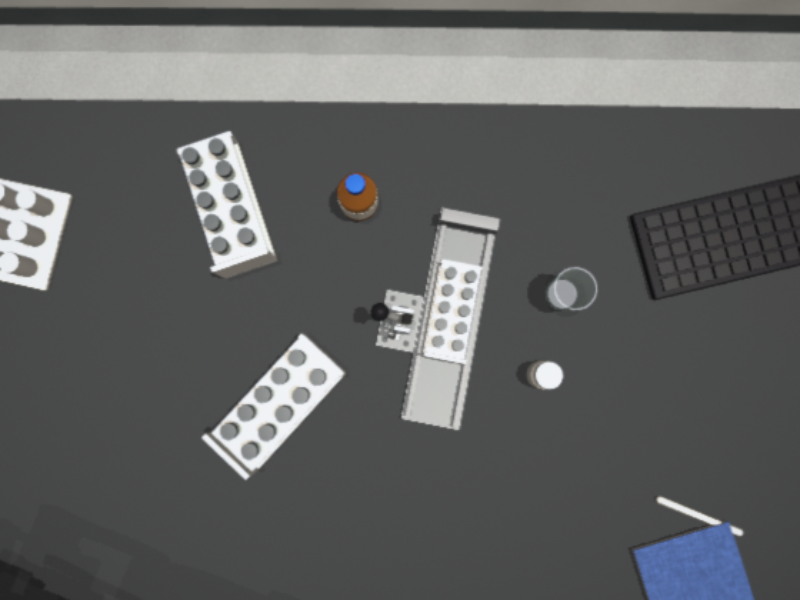

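The scene view shows the small rack in the grey track at about (350,340), with the clamp and knob at (430,297), the bottle at (420,440), the beaker at (228,330) and the jar at (290,297). The top view shows the track from (430,420) to (470,215), with the rack at (452,310). The other two white racks are larger look-alikes. Next I fit the track pose.

```bash
cat >> h.py <<'E'
def T(ox,oy,yaw):
    c,s=np.cos(yaw),np.sin(yaw)
    return lambda P:(np.array(P,float)@np.array([[c,-s,0],[s,c,0],[0,0,1]]).T)+[ox,oy,0]
E
python3 - <<'E'
from h import *
from scipy.optimize import least_squares
L=[[150,0],[150,0],[-11,75],[-11,106],[-11,106],[0,0],[-11,65],[-11,65]]
W=[[771.2,-142.6],[769,-137.8],[621.2,-38.3],[631.9,-4.4],[626.1,-10.1],[622,-110],[620.7,-44.1],[621.5,-43.4]]
L=np.c_[np.array(L),np.zeros(len(L))];W=np.array(W)
f=least_squares(lambda v:(T(*v)(L)[:,:2]-W).ravel(),[622,-113,-.17],loss='soft_l1',f_scale=3)
v=f.x;print(v,np.degrees(v[2]));print((T(*v)(L)[:,:2]-W).round(1).tolist())
c,s=np.cos(v[2]),np.sin(v[2])
def inv(p): d=np.array(p)-v[:2];return [c*d[0]+s*d[1],-s*d[0]+c*d[1]]
for n,p in dict(push1=[562.3,-97],push2=[560.1,-105.3],rack=[638,-115],reag=[811,35],beak=[669.5,-292],jar=[545,-256],fake=[489.6,148]).items(): print(n,np.round(inv(p),1))
rx=round(inv([561,-102])[0],1)
out=[]
for cam,(a,b,x0,y0) in dict(top=(140,310,240,400),scene=(170,310,170,330)).items():
    p=arm.snapshot(cam);k=5 if cam=='top' else 5
    im=cv2.resize(p['frame'][a:b,x0:y0],None,fx=3.2,fy=3.2,interpolation=cv2.INTER_CUBIC)
    def pl(P,col):
        q=((proj(p,T(*v)(P))-[x0,a]+.5)*3.2).round().astype(np.int32); cv2.polylines(im,[q],True,col,1)
    for y in(-46,46): pl([[-160,y,8],[180,y,8]],(255,0,0))
    pl([[-160,-46,8],[-160,46,8]],(255,0,0))
    pl([[150,-45,48],[150,45,48]],(0,255,0))
    pl([[rx,-32,68],[rx,32,68],[rx,32,10],[rx,-32,10]],(0,0,255))
    pl([[-11,106,125],[-11,75,40],[-11,65,94]],(255,255,0))
    save(im,cam+'2.png'); print(im.shape)
s=arm.state();print(s['tool_rot'],s['eef_pos'],cv2.Rodrigues(np.array([0,0,0.]))[0][0])
from scipy.spatial.transform import Rotation as R
print(R.from_quat(s['tool_rot']).as_matrix())
E
```

```text
[ 6.21066812e+02 -1.11833208e+02 -1.78166721e-01] -10.208201182926324
[[-2.5, 4.2], [-0.3, -0.6], [2.3, 2.2], [-2.9, -1.2], [2.9, 4.5], [-0.9, -1.8], [1.1, -1.8], [0.3, -2.5]]
push1 [-60.5   4.2]
push2 [-61.2  -4.4]
rack [17.2 -0.1]
reag [160.9 178.2]
beak [  79.6 -168.7]
jar [ -49.3 -155.4]
fake [-175.4  232.4]
(544, 512, 3)
(448, 512, 3)
[ 8.23654098e-01  5.67092520e-01  3.14680067e-05 -2.55391579e-05] [205.14323455 537.16255515 213.98196208] [1. 0. 0.]
[[ 3.56812147e-01  9.34176157e-01  2.28713745e-05]
 [ 9.34176153e-01 -3.56812147e-01  7.77614065e-05]
 [ 8.08036361e-05 -6.38032174e-06 -9.99999997e-01]]
```

View pics/top2.png

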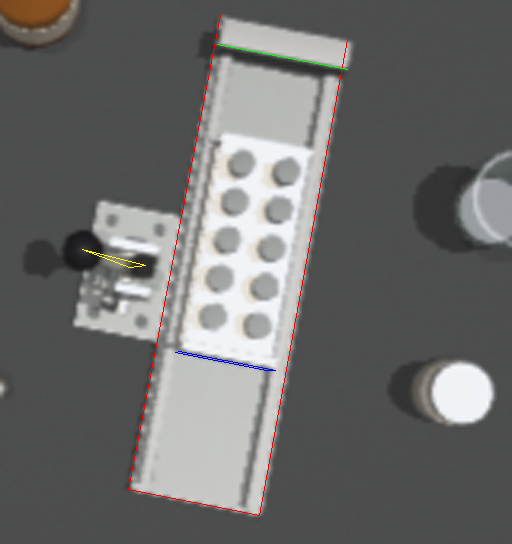

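View pics/scene2.png

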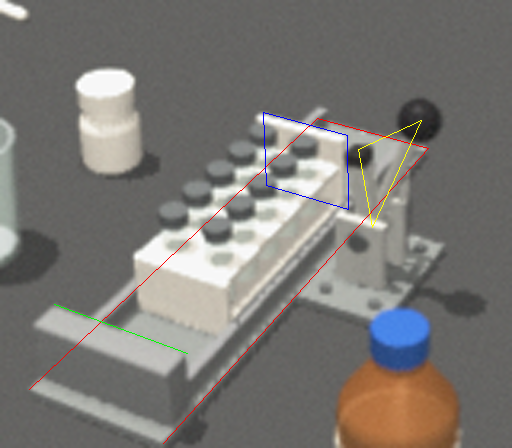

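The overlay matches the track, stop, rack end plate and lever to about 2–3 mm. The track origin is at (621, -112) with yaw -10.2°. I'll close the fingers and move to behind the rack, with the jaw axis along the track.

Emit:
play_rows(
  increments=[
    [21,-42,0,0,0,-5.3,-1],
    [21,-42,0,0,0,-5.3,-1],
    [21,-42,0,0,0,-5.3,-1],
    [21,-42,0,0,0,-5.3,-1],
    [21,-42,0,0,0,-5.3,-1],
  ],
)

```text
time_s: 1.7
eef_pos: [310.6, 325.5, 214.1]
tool_rot: [0.932, 0.362, 0.0, -0.0]
contact_force: [0.3, 0.4, -0.2]
opening: 0.594
```

Emit:
play_rows(
  increments=[
    [21,-42,0,0,0,-5.3,-1],
    [21,-42,0,0,0,-5.3,-1],
    [21,-42,0,0,0,-5.3,-1],
    [21,-42,0,0,0,-5.3,-1],
    [21,-42,0,0,0,-5.3,-1],
  ],
)

```text
time_s: 2.2
eef_pos: [415.7, 115.4, 214.3]
tool_rot: [0.99, 0.138, 0.001, -0.0]
contact_force: [0.4, 1.0, -0.3]
opening: 0.157
```

Emit:
play_rows(
  increments=[
    [21,-42,0,0,0,-5.3,-1],
    [21,-42,0,0,0,-5.3,-1],
    [21,-42,0,0,0,-5.3,-1],
    [20,-42,0,0,0,-5.3,-1],
    [20,-42,0,0,0,-5.2,-1],
  ],
)

```text
time_s: 2.7
eef_pos: [518.8, -94.8, 214.1]
tool_rot: [0.996, -0.092, 0.0, -0.0]
contact_force: [0.2, 1.2, -0.3]
opening: 0.005
```

Emit:
play_rows(
  increments=[
    [0,0,0,0,0,0,-1],
    [0,0,0,0,0,0,-1],
  ],
)

```text
time_s: 2.9
eef_pos: [518.0, -93.5, 213.6]
tool_rot: [0.996, -0.091, -0.0, -0.0]
contact_force: [-0.1, 0.1, -0.2]
opening: 0.008
```

Emit:
play_rows(
  increments=[
    [0,0,-40,0,0,0,-1],
    [0,0,-40,0,0,0,-1],
    [0,0,-40,0,0,0,-1],
    [0,0,-30,0,0,0,-1],
    [0,0,-20,0,0,0,-1],
  ],
)

```text
time_s: 3.4
eef_pos: [516.1, -90.8, 42.1]
tool_rot: [0.996, -0.089, -0.002, -0.0]
contact_force: [0.3, -0.7, 0.1]
opening: 0.006
```

Emit:
play_rows(
  increments=[
    [0,0,-10,0,0,0,-1],
    [5,-0.9,0,0,0,0,-1],
    [5,-0.9,0,0,0,0,-1],
    [5,-0.9,0,0,0,0,-1],
    [0,0,0,0,0,0,-1],
  ],
)

```text
time_s: 3.9
eef_pos: [535.1, -95.8, 35.2]
tool_rot: [0.996, -0.09, 0.002, 0.0]
contact_force: [-0.0, -0.1, 0.3]
opening: 0.006
```

Emit:
play_rows(
  increments=[
    [6,-1.1,0,0,0,0,-1],
    [6,-1.1,0,0,0,0,-1],
    [6,-1.1,0,0,0,0,-1],
    [6,-1.1,0,0,0,0,-1],
    [6,-1.1,0,0,0,0,-1],
  ],
)

```text
time_s: 4.4
eef_pos: [561.8, -100.8, 34.0]
tool_rot: [0.996, -0.09, -0.002, -0.0]
contact_force: [-4.5, 1.3, 4.1]
opening: 0.002
```

Emit:
play_rows(
  increments=[
    [5,-0.9,0,0,0,0,-1],
    [5,-0.9,0,0,0,0,-1],
    [5,-0.9,0,0,0,0,-1],
    [5,-0.9,0,0,0,0,-1],
    [5,-0.9,0,0,0,0,-1],
  ],
)

```text
time_s: 4.9
eef_pos: [588.4, -105.6, 34.0]
tool_rot: [0.996, -0.09, -0.0, -0.0]
contact_force: [-3.9, 0.9, 3.3]
opening: 0.01
```

Emit:
play_rows(
  increments=[
    [3,-0.5,0,0,0,0,-1],
    [3,-0.5,0,0,0,0,-1],
    [3,-0.5,0,0,0,0,-1],
    [2,-0.4,0,0,0,0,-1],
    [2,-0.4,0,0,0,0,-1],
  ],
)

```text
time_s: 5.4
eef_pos: [601.2, -107.8, 33.9]
tool_rot: [0.996, -0.09, -0.0, -0.0]
contact_force: [-3.9, 0.6, 4.3]
opening: 0.007
```

Emit:
play_rows(
  increments=[
    [2,-0.4,0,0,0,0,-1],
    [1,-0.2,0,0,0,0,-1],
  ],
)

```text
time_s: 5.6
eef_pos: [604.4, -108.5, 34.0]
tool_rot: [0.996, -0.09, 0.0, 0.0]
contact_force: [-4.8, 1.6, 4.0]
opening: 0.004
```

Emit:
play_rows(
  increments=[
    [1,-0.2,0,0,0,0,-1],
    [1,-0.2,0,0,0,0,-1],
  ],
)

```text
time_s: 5.8
eef_pos: [606.2, -108.8, 34.0]
tool_rot: [0.996, -0.09, -0.0, -0.0]
contact_force: [-3.9, 0.4, 3.7]
opening: 0.009
```

Emit:
play_rows(
  increments=[
    [1,-0.2,0,0,0,0,-1],
    [1,-0.2,0,0,0,0,-1],
  ],
)

```text
time_s: 6.0
eef_pos: [608.0, -109.2, 34.0]
tool_rot: [0.996, -0.09, -0.0, -0.0]
contact_force: [-7.1, 1.0, 6.1]
opening: 0.006
```

Emit:
play_rows(
  increments=[
    [1,-0.2,0,0,0,0,-1],
    [1,-0.2,0,0,0,0,-1],
  ],
)

```text
time_s: 6.2
eef_pos: [607.9, -109.2, 34.0]
tool_rot: [0.996, -0.09, -0.003, -0.0]
contact_force: [-11.3, 1.8, 9.1]
opening: 0.007
```

The rack stopped where predicted, and force rose with no further motion, so it is home. I'll back off, raise the arm, and go above the far side of the knob.

Emit:
play_rows(
  increments=[
    [-4,0.7,0,0,0,0,-1],
    [-15,2.7,0,0,0,0,-1],
    [-20,3.6,0,0,0,0,-1],
    [-20,3.6,0,0,0,0,-1],
    [0,0,30,0,0,0,-1],
  ],
)

```text
time_s: 6.7
eef_pos: [546.5, -98.1, 60.5]
tool_rot: [0.996, -0.09, -0.004, -0.0]
contact_force: [-0.2, -0.8, -0.8]
opening: 0.004
```

Emit:
play_rows(
  increments=[
    [0,0,40,0,0,0,-1],
    [0,0,40,0,0,0,-1],
    [0,0,40,0,0,0,-1],
    [0,0,35,0,0,0,-1],
    [0,0,0,0,0,0,-1],
  ],
)

```text
time_s: 7.2
eef_pos: [555.7, -99.9, 224.8]
tool_rot: [0.996, -0.09, 0.008, 0.001]
contact_force: [0.3, -0.6, -0.2]
opening: 0.007
```

Emit:
play_rows(
  increments=[
    [18,30,0,0,0,0,-1],
    [18,30,0,0,0,0,-1],
    [18,30,0,0,0,0,-1],
    [18,30,0,0,0,0,-1],
    [18,30,0,0,0,0,-1],
  ],
)

```text
time_s: 7.7
eef_pos: [642.8, 52.3, 218.0]
tool_rot: [0.996, -0.09, 0.001, -0.0]
contact_force: [0.1, -0.9, 0.0]
opening: 0.003
```

Run:
```python
from h import *
np.set_printoptions(precision=1,suppress=True)
v=(621,-112,-np.radians(10.2))
p=arm.snapshot('scene'); s=arm.state(); print(s['time_s'],s['eef_pos'],'target',T(*v)([[-11,165,0]]))
for t in ['rack','rack_push','clamp_knob','reagent','beaker','jar']:
    for r in arm.place_of(p,t)[:3]: print(t,round(r['conf'],2),w(p,r['position']))
im=cv2.resize(p['frame'][130:310,150:390],None,fx=3,fy=3,interpolation=cv2.INTER_CUBIC)
def pl(P,col): cv2.polylines(im,[((proj(p,T(*v)(P))-[150,130]+.5)*3).round().astype(np.int32)],True,col,1)
pl([[0,-32,68],[0,32,68]],(0,0,255)); pl([[150,-32,48],[150,32,48]],(0,255,0))
save(im,'scene3.png')
```

```text
7.75 [645.5  57.3 217.4] target [[639.4  52.3   0. ]]
rack 0.96 [801.4 239.7  -0.6]
rack 0.86 [493.8 147.4   2.5]
rack 0.85 [ 692.8 -124.8    6.7]
rack_push 0.95 [416.4 217.4  41.6]
rack_push 0.73 [ 621.5 -110.7   38.6]
rack_push 0.59 [705.4 202.1  42.5]
clamp_knob 0.82 [631.8  -5.6 122.4]
beaker 0.57 [ 670.  -288.5    1.6]
jar 0.61 [ 541.8 -255.1    0.1]
```

View pics/scene3.png

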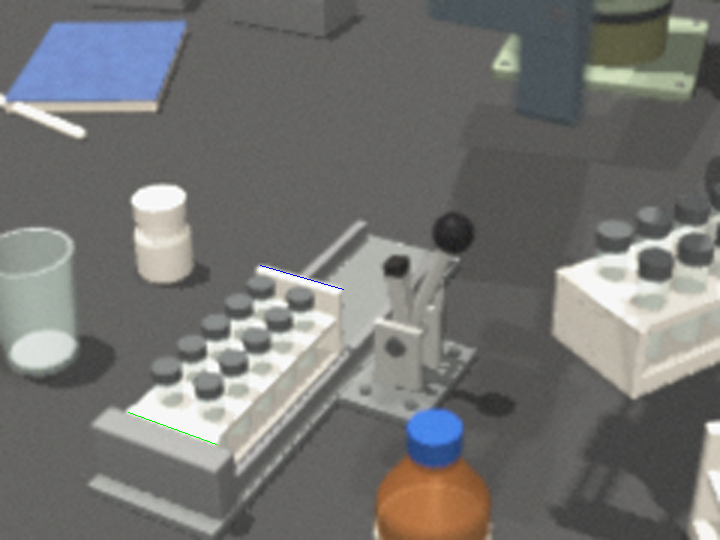

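The picture shows the rack's end plate on the x=0 line (302,277) with its far end against the stop, and the lever still open with its knob at (453,232). Next I'll lower the hand beside the knob.

Emit:
play_rows(
  increments=[
    [-4,-1,-30,0,0,0,-1],
    [0,0,-30,0,0,0,-1],
    [0,0,-30,0,0,0,-1],
    [0,0,-18,0,0,0,-1],
    [0,0,0,0,0,0,-1],
  ],
)

```text
time_s: 8.55
eef_pos: [634.9, 48.7, 108.2]
tool_rot: [0.996, -0.09, -0.003, 0.001]
contact_force: [0.1, 0.0, -0.5]
opening: 0.004
```

Emit:
play_rows(
  increments=[
    [0,0,0,0,0,0,-1],
  ],
)

```text
time_s: 8.65
eef_pos: [637.4, 49.2, 111.7]
tool_rot: [0.996, -0.09, 0.001, -0.0]
contact_force: [0.5, 0.1, 0.0]
opening: 0.007
```

Emit:
play_rows(
  increments=[
    [-1.6,-9,0,0,0,0,-1],
    [-1.6,-9,0,0,0,0,-1],
    [-1,-6,0,0,0,0,-1],
    [-1,-6,0,0,0,0,-1],
    [-1,-6,0,0,0,0,-1],
  ],
)

```text
time_s: 9.15
eef_pos: [631.8, 15.5, 112.6]
tool_rot: [0.996, -0.091, 0.001, -0.002]
contact_force: [0.5, 7.8, 5.1]
opening: 0.007
```

Emit:
play_rows(
  increments=[
    [-1,-6,0,0,0,0,-1],
    [-1,-6,0,0,0,0,-1],
    [-1.1,-6,0,0,0,0,-1],
    [-1.1,-6,0,0,0,0,-1],
    [-1.1,-6,0,0,0,0,-1],
  ],
)

```text
time_s: 9.65
eef_pos: [625.5, -16.8, 110.9]
tool_rot: [0.996, -0.09, -0.0, 0.0]
contact_force: [0.8, 0.6, 1.1]
opening: 0.002
```

Emit:
play_rows(
  increments=[
    [-1.1,-6,0,0,0,0,-1],
    [-1.1,-6,0,0,0,0,-1],
    [-1.1,-6,0,0,0,0,-1],
    [-1.1,-6,0,0,0,0,-1],
    [-1.1,-6,0,0,0,0,-1],
  ],
)

```text
time_s: 10.15
eef_pos: [619.9, -46.8, 110.8]
tool_rot: [0.996, -0.09, -0.0, 0.0]
contact_force: [-0.4, 0.0, -0.6]
opening: 0.007
```

Emit:
play_rows(
  increments=[
    [0,0,0,0,0,0,-1],
    [0,0,0,0,0,0,-1],
    [0,0,0,0,0,0,-1],
  ],
)

```text
time_s: 10.45
eef_pos: [620.2, -45.9, 111.0]
tool_rot: [0.996, -0.09, 0.0, -0.0]
contact_force: [0.2, 0.1, -0.1]
opening: 0.002
```

Emit:
play_rows(
  increments=[
    [4,20,0,0,0,0,-1],
    [4,20,20,0,0,0,-1],
    [5,30,30,0,0,0,-1],
    [5,30,30,0,0,0,-1],
    [0,0,30,0,0,0,-1],
  ],
)

```text
time_s: 10.95
eef_pos: [638.4, 57.9, 222.0]
tool_rot: [0.996, -0.088, 0.0, -0.001]
contact_force: [-0.4, -0.8, 0.1]
opening: 0.004
```

Run:
```python
from h import *
np.set_printoptions(precision=1,suppress=True)
v=(621,-112,-np.radians(10.2))
print('locked knob expected',T(*v)([[-11,-3,85]]))
for c in ['scene','top']:
    p=arm.snapshot(c)
    for t in ['rack','rack_push','clamp_knob','clamp_foot','reagent','beaker','jar']:
        for r in arm.place_of(p,t)[:3]:
            X=w(p,r['position'])
            if t not in('rack','rack_push') or X[1]<0: print(c,t,round(r['conf'],2),X)
    if c=='scene': save(cv2.resize(p['frame'][130:340,150:430],None,fx=2.8,fy=2.8,interpolation=cv2.INTER_CUBIC),'scene4.png')
s=arm.state();print(s['time_s'],s['eef_pos'],s['contact_force'])
```

```text
locked knob expected [[ 609.6 -113.    85. ]]
scene rack 0.64 [ 694.8 -123.2    7.2]
scene rack_push 0.91 [ 619.8 -109.6   38.2]
scene clamp_knob 0.65 [ 613.2 -113.3   83.3]
scene clamp_foot 0.68 [613.5 -90.1  39. ]
scene reagent 0.65 [811.3  31.3   1.8]
scene beaker 0.96 [ 673.  -288.3    1.4]
scene jar 0.83 [ 545.6 -256.4    1.3]
top rack 0.6 [ 695.5 -124.2   11.8]
top rack_push 0.62 [ 616.6 -116.2   36.9]
top clamp_knob 0.81 [ 610.9 -114.8   85. ]
top clamp_knob 0.59 [ 671.6 -293.4    4. ]
top clamp_foot 0.7 [ 693.3 -124.1   10.5]
top clamp_foot 0.56 [612.8 -90.8  40.1]
top reagent 0.57 [809.9  31.9   3. ]
top beaker 0.83 [ 671.8 -293.2   -0.5]
top jar 0.64 [ 546.3 -255.7   -4.9]
11.75 [638.1  53.9 220.9] [-0.4  0.1  0.3]
```

View pics/scene4.png

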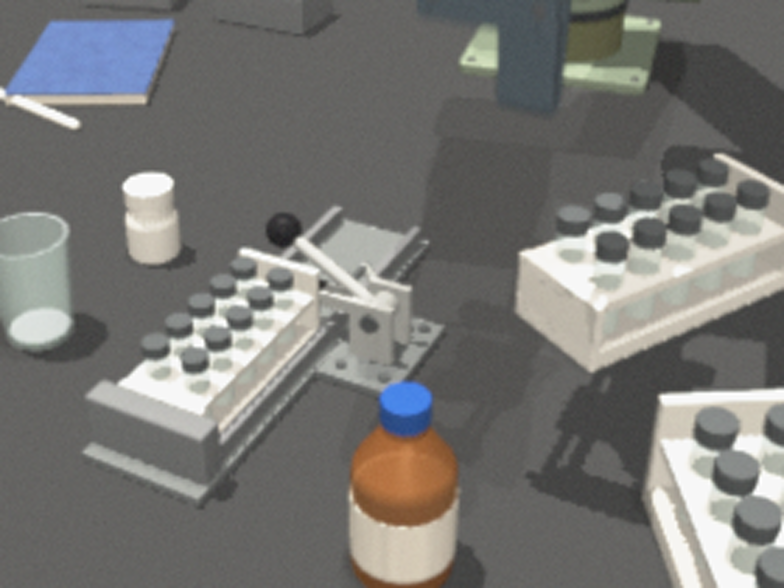

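The lever is locked with its knob at (283,229) over the track. The foot is behind the rack's end plate, the rack is at the stop, and the bystanders are standing. The hand is clear.

```bash
python3 -c "
from cell import arm
arm.sign_off()"
```

```text
the job is handed in; nothing more can be done
```

I pushed the small white rack to the end stop, then pushed the clamp lever over until it snapped into lock. I pulled the hand clear and handed the job in at about 12 s of the 48 s allowed.

- **Rack:** It stopped within 1 mm of the predicted home position. The push force then rose to about 11 N with no further movement. A picture showed the rack against the stop.
- **Clamp:** The knob measured about (612, -114, 84) mm, against the expected locked position of (610, -113, 85). The foot measured about 40 mm above the bench, behind the rack's end plate.
- **Bystanders:** The bottle, beaker and jar are all standing. Their positions match the first ones within the camera networks' error of about 4 mm.
- **Hand:** At hand-in it was about 220 mm above the bench, with no contact force.

One low-confidence report from the top camera put a knob at the beaker, and another put the foot at the rack. I took both as false detections, because each camera also reported the knob and foot in the right places.

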